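# Load the sprout chute and hold its gate open

## Robot

A 6-joint arm with a two-finger parallel gripper is mounted at the origin on the work surface. World frame = base frame: x ahead of the robot, y to its left, z up, the work surface at z = 0. Lengths are in m, angles in rad, forces in N, time in s.
With the tool pointing down it reaches from about 0.275 to 0.975 m from the base axis. Payload 8.4 kg.
Tool frame: the origin (TCP) lies between the finger pads; the fingertips stand 14 mm ahead of it and the grasp point (between the pads) lies 5 mm behind it; z points along the fingers, y is the line along which they close (so a half turn about z gives the same grasp; the last joint's range is limited). The gripper opens to 92 mm and grips with 3 to 60 N. Pads are 20 mm wide; open, the fingers measure 128 mm over their backs; the gripper's body (75 mm by 189 mm) begins 69 mm behind the grasp point.
Start: joints at [-0.002, 0.353, 1.633, -0, 1.155, -0.002], TCP at [0.625, -0, 0.229] pointing down, gripper open.
Joint ranges: [-2.63, 2.63], [-0.92, 2.1], [0.06, 2.66], [-1.3, 4.44], [0, 2.69], [-3.02, 3.02]. Speed limits (rad/s): [2.22, 2.22, 2.79, 3.14, 3.14, 3.14].

## Interface

Orientations are given as a unit quaternion [x, y, z, w].
In Python, from rig import arm gives the robot as it stands.
- The arm moves only by the tool play_rows, never from a script. Its argument "increments" is a list of rows, each a list of 7 numbers: the closure, from 0 (fully open) to 1 (shut), then the shift along the tool's x, y, z in m, then the turn, a rotation vector about the tool's x, y, z in rad. In form: [[fingers, tx, ty, tz, rx, ry, rz], ...]. A call has 1 to 5 rows; each row is the pose to reach, as a shift and turn from the pose commanded when the call began, along the tool's axes at that moment; what a row does not reach only later rows make up. A row lasts 1/12 s, in which the tool goes at most 41.7 mm and 7.16 degrees, less where a joint would pass 70% of its speed; a pose out of reach is approached as far as the arm can. A call with a gripper value outside its range is refused whole. The fingers move at their own pace and stop on an object; "grip_force" is the grip in N (left out, the last holds). Time passes only in rows, so rows that repeat a pose let the fingers close. It gives the time, the measured TCP pose, the force, the opening and the grip force at its end, in the units of the state.
- arm.observe(): the state, without advancing time (a new reading comes with each control period).
- arm.capture(name): name is "scene" or "side" or "wrist"; returns a dict with "image" (384x512x3 uint8, red, green, blue), "intrinsics" (3x3 intrinsics, pixels), "D" ([k1, k2, p1, p2, k3] as OpenCV has them; the pictures are not rectified), "R" (3x3) and "t" (3): a world point X has camera coordinates R X + t. Camera axes: x right, y down, z forward; pixel columns grow to the right and rows downward; lengths in m; the calibration is good to about 2 mm. A picture is of the moment at which its call begins. There is no depth.
- arm.hand_in(): hands the job in; it is judged then, once.
Trained networks look in a picture, given as the dict that the camera call returned (one of the last four; its "shot" number tells which), for a name from the list of things; names that differ only in an ending like _2 or _b are one class to them, and where a whole thing is asked for, a point or a joint stands for the part that bears it (a point fixed in the world has none). Each returns a list of dicts, best first, with "p" (0 to 1); they miss things now and then, are a little off and sometimes report something else, mostly with a low value. They report only what shows in the picture. A call takes as long as a camera call.
- arm.regions_of(picture, query): "pixels" (384x512 bool, what is visible of it) and "rect" ([centre column, centre row, width, height] in pixels, round what is visible of it).
- arm.mark_of(picture, query): "centre" ([column, row] in pixels: a listed point, or the origin of a listed thing).
The state is a dict: "clock": time; "joints": joint angles; "qd": joint speeds; "effort": joint torques, N m; "position": TCP position; "ee_rot": TCP orientation; "contact_force": force on the tool from outside, world axes, zero at the start; "ft_torque": the same for the moment, N m; "width": finger opening in m; "gripper_force": force on a finger pad.
Only numpy, scipy, OpenCV 4.12 (cv2) and the standard library are available. Lean on these libraries where they do the work, as an engineer would, in place of code of your own. Each camera call takes 0.05 s, during which the arm holds its last target. There are 200 camera calls.

## Task

Pour all five sprouts from the scoop through the funnel into the closed chute, and set the scoop back down upright on the counter. Then pull the red knob of the sprung gate pin fully back and hold it there, so that all the sprouts drop into the blue pot together: finish while still gripping the knob with the pin held back. Leave the pot where it stands and the other kitchen things alone.

Things in the scene. Friction and masses are not known exactly. Their poses are not given: they have to be found in the camera images.
- chute: Fixed loading chute over the pot. Origin on the counter below its axis, z up. Clear upright tube, 54 mm inside, 62 outside, 85 to 180 mm above the counter, open below, funnel on top. Its own -x runs along the gate pin, roughly towards the robot: a 22 mm steel sleeve ends 70 mm from the axis. Column (26 x 40 mm, 168 high) 135 mm off on the +x side, with a foot plate
- funnel_mouth (a point): centre of the aluminium funnel's open mouth, level with its rim, 220 mm above the counter. Mouth 134 mm outside, 126 mm inside; it narrows to the 54 mm bore at 180 mm
- pin_knob (a point): centre of the gate pin's red pull knob, 105 mm above the counter: a block 30 mm long along the pin, 24 wide, 24 high, with an end flange (32 mm across, 6 thick) on its outer side. Seated, it lies 115 mm from the chute's axis along the chute's own -x; it moves with the pin. Free to grip from above across its width
- gate_pin (a joint): travel of the sprung gate pin (14 mm steel, level, crosses the tube at 105 mm height, tip in a seat hole in the far wall). 0 = seated, tube barred; 0.058 m = fully back at its stop, tip clear of the bore. Pulls straight along the chute's own -x; the spring pulls home with 4 N seated, 9 N fully back, and snaps it shut if let go
- pot: blue enamelled open pot under the chute, 170 mm across, 70 mm high, wall 5 mm, loose, 1.8 kg, with two small black side handles facing left and right, clear of the pin. Origin at the centre of its underside
- scoop: steel scoop with five sprouts, 0.12 to 0.2 kg, stands level on the counter. Origin at its underside mid-pan; own +x = pouring direction, z up. Floor 3 mm thick, x -32 to 30 mm, then a 30 degree ramp to the open lip at x 59. Pan 84 mm wide, side and back walls 36 mm high, back wall at x -32. Black handle bar 14 mm wide, z 21 to 39 mm, x -32 to -127
- scoop_grip (a point): middle of the scoop's handle, at x = -80 mm, y = 0, z = 30 mm in the scoop's frame
- scoop_lip (a point): middle of the scoop's front lip, at x = 59 mm, y = 0, z = 18.5 mm in the scoop's frame
- sprout0_center (a point): centre of green Brussels sprout 1 of 5: a hard, smooth, very slippery (wet) ball of 24 mm diameter, 12 g, at the start in the scoop
- sprout1_center (a point): centre of green Brussels sprout 2 of 5: a hard, smooth, very slippery (wet) ball of 24 mm diameter, 12 g, at the start in the scoop
- sprout2_center (a point): centre of green Brussels sprout 3 of 5: a hard, smooth, very slippery (wet) ball of 24 mm diameter, 12 g, at the start in the scoop
- sprout3_center (a point): centre of green Brussels sprout 4 of 5: a hard, smooth, very slippery (wet) ball of 24 mm diameter, 12 g, at the start in the scoop
- sprout4_center (a point): centre of green Brussels sprout 5 of 5: a hard, smooth, very slippery (wet) ball of 24 mm diameter, 12 g, at the start in the scoop
- spice_jar: terracotta spice jar with black cap, 44 mm across, 90 mm high; not part of the job, leave alone. Origin at the centre of its underside
- mug: white mug, 76 mm across, 85 mm high; not part of the job, leave alone. Origin at the centre of its underside
- oil_bottle: green glass bottle, 68 mm across, 230 mm high; not part of the job, leave alone. Origin at the centre of its underside
- salt_pot: white salt pot, 60 mm across, 75 mm high; not part of the job, leave alone. Origin at the centre of its underside
- side_bowl: blue bowl, 120 mm across, 45 mm high; not part of the job, leave alone. Origin at the centre of its underside
- wooden_spoon: wooden spoon, 260 mm long, lying flat; not part of the job, leave alone. Origin at the centre of its underside

How it is judged:
On the way, in this order (a step that is already met when the one before it is completed fails the run):
1. all five sprouts are in the chute, above the closed gate pin (horizontal distance between each of sprout0_center, sprout1_center, sprout2_center, sprout3_center, sprout4_center and funnel_mouth below 0.04 m and height (world z) of sprout0_center between 0.09 and 0.21 m and height (world z) of sprout1_center between 0.09 and 0.21 m and height (world z) of sprout2_center between 0.09 and 0.21 m and height (world z) of sprout3_center between 0.09 and 0.21 m and height (world z) of sprout4_center between 0.09 and 0.21 m and value of joint gate_pin below 0.01 m), for 0.3 s.
2. the scoop stands upright on the counter, let go, the sprouts still in the chute (height (world z) of scoop below 0.006 m and angle between scoop's own z axis and vertical below 0.1 rad and contact force between the fingers and scoop below 0.2 N and horizontal distance between each of sprout0_center, sprout1_center, sprout2_center, sprout3_center, sprout4_center and funnel_mouth below 0.04 m and height (world z) of sprout0_center between 0.09 and 0.21 m and height (world z) of sprout1_center between 0.09 and 0.21 m and height (world z) of sprout2_center between 0.09 and 0.21 m and height (world z) of sprout3_center between 0.09 and 0.21 m and height (world z) of sprout4_center between 0.09 and 0.21 m), for 0.2 s.
3. the gate pin is gripped and pulled fully back (value of joint gate_pin above 0.051 m and contact force between the fingers and gate_pin above 3 N), for 0.2 s.
At the end, for the whole second after the job is handed in: The fingers still hold the gate pin at least 51 mm back (of 58 mm) with more than 3 N, all five sprouts lie in the pot (below its rim, within 80 mm of its centre), the scoop stands upright on the counter, let go and at rest, not touching the pin, and the pot is within 30 mm of where it stood (all of step 3 and horizontal distance between each of sprout0_center, sprout1_center, sprout2_center, sprout3_center, sprout4_center and pot below 0.08 m and height (world z) of each of sprout0_center, sprout1_center, sprout2_center, sprout3_center, sprout4_center below 0.065 m and height (world z) of scoop below 0.006 m and angle between scoop's own z axis and vertical below 0.1 rad and contact force between each of the fingers, gate_pin and scoop below 0.2 N and distance of pot from where it was at the start of the episode below 0.03 m and linear speed of scoop below 0.02 m/s); the arm keeps its last pose, push and grip.
It fails at once if the pot was shoved by more than 40 mm or tipped (distance of pot from where it was at the start of the episode above 0.04 m or angle between pot's own z axis and vertical above 0.3 rad).
It fails at once if another kitchen thing was disturbed (moved more than 30 mm) (distance of any of spice_jar, mug, oil_bottle, salt_pot, side_bowl, wooden_spoon from where it was at the start of the episode above 0.03 m).
It also fails if it takes over 72 s, if anything falls off the work surface, if the arm or the gripper's body presses on something with over 40 N, if the wrist force passes 120 N, or if a joint passes its speed limit or range.

## Working session

There is one attempt and no reset: what is moved stays moved. The work goes in short steps, Python scripts to look and compute and a tool call to move; the robot and the scene stay as the last step left them, time stands still between calls to the robot, and variables do not carry over. Pictures are saved under pics/ and viewed, at most 11 in all, crops included, and the job is handed in when it is done.

Besides the shell and the picture viewer there is one more tool, called after "Emit:" in YAML: its name, and indented under it one key for each argument. play_rows: Moves the arm, as the interface text tells. Its arguments: {"type":"object","properties":{"increments":{"type":"array"},"grip_force":{"type":"number"}},"required":["increments"]}

```bash
mkdir -p pics
cat > h.py <<'E'
import numpy as np,cv2
from rig import arm
def ray(c,px):
    u=cv2.undistortPoints(np.array([[px]],float),np.array(c["intrinsics"]),np.array(c["D"]))[0,0]
    R=np.array(c["R"]);t=np.array(c["t"])
    d=R.T@np.array([u[0],u[1],1]);o=-R.T@t
    return o,d/np.linalg.norm(d)
def atz(c,px,z):
    o,d=ray(c,px);return o+d*(z-o[2])/d[2]
def tri(rs):
    A=sum(np.eye(3)-np.outer(d,d) for o,d in rs);b=sum((np.eye(3)-np.outer(d,d))@o for o,d in rs)
    return np.linalg.solve(A,b)
def proj(c,X):
    return cv2.projectPoints(np.array(X,float).reshape(-1,1,3),cv2.Rodrigues(np.array(c["R"]))[0],np.array(c["t"]),np.array(c["intrinsics"]),np.array(c["D"]))[0][:,0]
E
cat > a.py <<'E'
from h import *
np.set_printoptions(precision=4,suppress=True)
s=arm.observe();print(s)
C={n:arm.capture(n) for n in("scene","side")}
cv2.imwrite("pics/a.png",cv2.cvtColor(np.vstack([C["scene"]["image"],C["side"]["image"]]),cv2.COLOR_RGB2BGR)[:,:,:] if 0 else cv2.resize(cv2.cvtColor(np.hstack([C["scene"]["image"],C["side"]["image"]]),cv2.COLOR_RGB2BGR),(800,300)))
for n in C: cv2.imwrite(f"pics/{n}0.png",cv2.cvtColor(C[n]["image"],cv2.COLOR_RGB2BGR))
for q in ["chute","funnel_mouth","pin_knob","pot","scoop","scoop_grip","scoop_lip","sprout0_center","spice_jar","mug","oil_bottle","salt_pot","side_bowl","wooden_spoon"]:
    rs=[];o=[]
    for n in C:
        m=arm.mark_of(C[n],q)
        o.append([(np.round(k["centre"],1).tolist(),round(k["p"],2)) for k in m[:(6 if 'sprout' in q else 2)]])
        if m: rs.append(ray(C[n],m[0]["centre"]))
    print(q,o,tri(rs) if len(rs)==2 else "")
E
python3 a.py
```

```text
{'clock': 0.0, 'joints': array([-0.0024,  0.3536,  1.6342, -0.    ,  1.1552, -0.0024]), 'qd': array([ 0.0005, -0.0015, -0.0011, -0.0015,  0.0001, -0.0004]), 'effort': array([ -0.0024, -59.3847, -33.4216,   0.0694,   0.0234,  -0.0001]), 'position': array([ 0.6245, -0.    ,  0.2279]), 'ee_rot': array([ 0.7071,  0.7071, -0.0005, -0.0005]), 'contact_force': array([ 0.3771,  0.111 , -0.6107]), 'ft_torque': array([ 0.0196, -0.0017,  0.0033]), 'gripper_force': 0.0, 'width': 0.0918147337197448}
chute [[([227.9, 240.7], 0.81)], []] 
funnel_mouth [[([228.7, 199.7], 0.58)], [([254.6, 177.0], 0.91), ([260.3, 285.3], 0.36)]] [ 0.6257 -0.086   0.2067]
pin_knob [[([295.8, 183.1], 0.43), ([288.6, 180.3], 0.15)], [([285.8, 205.7], 0.71)]] [0.5552 0.1139 0.1913]
pot [[([224.2, 242.1], 0.69)], [([255.8, 227.9], 0.69)]] [ 0.6212 -0.1036 -0.0147]
scoop [[([293.9, 192.6], 0.7)], [([259.8, 288.4], 0.64), ([257.7, 226.0], 0.52)]] [ 0.5339  0.2111 -0.0084]
scoop_grip [[([309.2, 171.2], 0.67), ([227.7, 241.5], 0.52)], [([257.7, 300.7], 0.95)]] [0.5094 0.2969 0.0351]
scoop_lip [[([279.6, 193.3], 0.83)], [([263.4, 273.8], 0.71)]] [0.5307 0.1568 0.0081]
sprout0_center [[([289.9, 181.7], 0.53), ([280.3, 193.9], 0.51)], []] 
spice_jar [[([225.1, 241.7], 0.71), ([139.7, 231.0], 0.7)], [([312.4, 196.0], 0.83)]] [ 0.5332 -0.1491  0.0503]
mug [[([146.3, 287.4], 0.88), ([228.8, 243.2], 0.31)], [([261.5, 184.4], 0.38)]] [ 0.6725 -0.387  -0.0008]
oil_bottle [[([331.9, 233.5], 0.84), ([366.9, 184.9], 0.29)], [([191.2, 280.4], 0.69)]] [ 0.7508  0.2296 -0.012 ]
salt_pot [[([341.5, 215.9], 0.85)], [([185.8, 299.2], 0.92)]] [ 0.7211  0.3068 -0.0052]
side_bowl [[([365.3, 188.4], 0.73)], [([191.5, 342.4], 0.56), ([254.8, 283.7], 0.55)]] [ 0.6506  0.4587 -0.0044]
wooden_spoon [[([96.5, 251.8], 0.72), ([148.4, 288.1], 0.4)], [([254.7, 225.2], 0.71)]] [ 0.5831 -0.3962 -0.0697]
```

Run:
```python
import cv2
a=cv2.imread("pics/scene0.png")[130:340,70:430];b=cv2.imread("pics/side0.png")[100:384,130:380]
cv2.imwrite("pics/b.png",cv2.resize(a,(792,462),interpolation=cv2.INTER_CUBIC));cv2.imwrite("pics/c.png",cv2.resize(b,None,fx=2.1,fy=2.1,interpolation=cv2.INTER_CUBIC))
```

```text
(no output)
```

View pics/b.png

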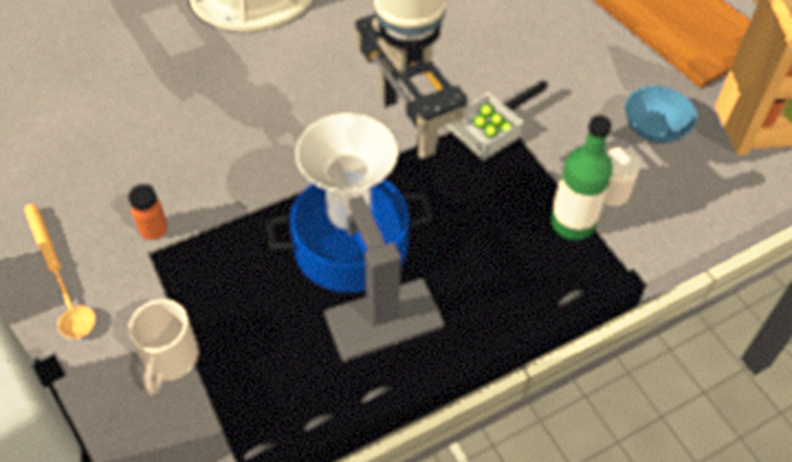

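View pics/c.png

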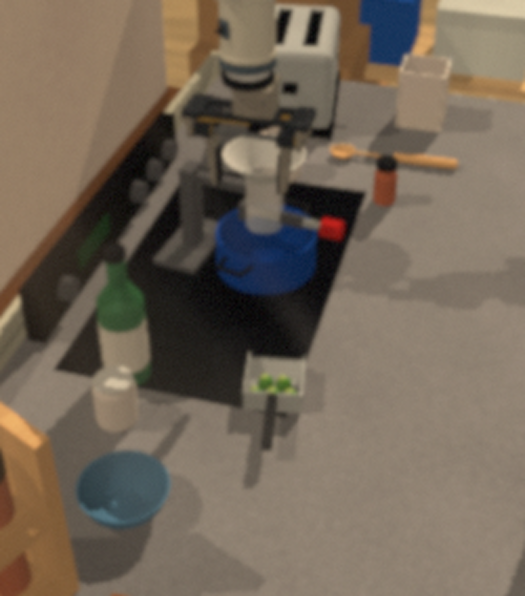

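The scene camera looks back at the robot: the funnel and chute are at about (345,155) in the crop, the scoop is to the right with its handle pointing away, and the knob is hidden. The side view shows the red knob at crop (333,229) and the scoop at (275,385). I'll move up towards the scoop for wrist views.

Emit:
play_rows:
  increments:
    - [0,0.04,-0.01,-0.02,0,0,0]
    - [0,0.08,-0.03,-0.04,0,0,0]
    - [0,0.12,-0.05,-0.06,0,0,0]
    - [0,0.15,-0.07,-0.08,0,0,0]
    - [0,0.18,-0.09,-0.1,0,0,0]

```text
clock: 1.92
position: [0.5424, 0.1683, 0.3207]
ee_rot: [0.707, 0.707, -0.0, -0.0]
contact_force: [0.1, 0.1, 0.2]
width: 0.092
gripper_force: 0.0
```

Emit:
play_rows:
  increments:
    - [0,0.02,-0.02,0,0,0,0]
    - [0,0.02,-0.03,0,0,0,0]
    - [0,0.02,-0.03,0,0,0,0]

```text
clock: 2.17
position: [0.5117, 0.1876, 0.3204]
ee_rot: [0.706, 0.708, -0.0, -0.0]
contact_force: [0.7, 0.4, -0.9]
width: 0.0921
gripper_force: 0.0
```

```bash
cat > b.py <<'E'
from h import *
import sys
np.set_printoptions(precision=4,suppress=True)
tag=sys.argv[1]; s=arm.observe();print(s["clock"],s["position"],s["ee_rot"])
C={n:arm.capture(n) for n in("scene","side","wrist")}
for n in C: cv2.imwrite(f"pics/{n}{tag}.png",cv2.cvtColor(C[n]["image"],cv2.COLOR_RGB2BGR))
for q in sys.argv[2:]:
    rs=[]
    for n in C:
        for k in arm.mark_of(C[n],q)[:2]:
            z={"funnel_mouth":.22,"pin_knob":.105,"scoop_grip":.03,"scoop_lip":.0185,"sprout0_center":.015}.get(q,0)
            print(q,n,np.round(k["centre"],1),round(k["p"],2),"at z:",atz(C[n],k["centre"],z)[:2])
E
python3 b.py 1 funnel_mouth pin_knob scoop scoop_grip scoop_lip pot chute
```

```text
2.1667 [0.5117 0.1876 0.3204] [ 0.7062  0.708  -0.0001 -0.    ]
funnel_mouth scene [231.7 198. ] 0.85 at z: [ 0.6347 -0.0799]
funnel_mouth scene [ 94.7 252. ] 0.48 at z: [ 0.6334 -0.4778]
funnel_mouth side [253.5 176.3] 0.82 at z: [ 0.6241 -0.0681]
pin_knob scene [366.4 188. ] 0.52 at z: [0.7173 0.38  ]
pin_knob side [285.1 209.1] 0.7 at z: [ 0.5143 -0.0736]
pin_knob wrist [251.9 327.2] 0.74 at z: [ 0.5113 -0.0716]
scoop scene [288.3 191.2] 0.77 at z: [0.533  0.1949]
scoop scene [330.5 231.5] 0.17 at z: [0.7539 0.2267]
scoop side [259.2 288.3] 0.61 at z: [0.5273 0.2126]
scoop wrist [262.2 146.8] 0.86 at z: [0.5292 0.213 ]
scoop_grip scene [310.9 172.8] 0.62 at z: [0.5159 0.3014]
scoop_grip side [257.6 298.5] 0.8 at z: [0.5129 0.2835]
scoop_grip side [255.5 228.1] 0.7 at z: [ 0.6094 -0.0394]
scoop_grip wrist [255.9  97. ] 0.97 at z: [0.5178 0.2937]
scoop_lip scene [278.9 193.1] 0.61 at z: [0.5381 0.1505]
scoop_lip side [263.7 270. ] 0.84 at z: [0.5302 0.1491]
scoop_lip wrist [267.9 180.6] 0.77 at z: [0.5389 0.1567]
pot scene [228.1 240.3] 0.61 at z: [ 0.6244 -0.095 ]
pot side [257.1 226.4] 0.97 at z: [ 0.6174 -0.0894]
pot wrist [311.4 297.1] 0.69 at z: [ 0.6321 -0.0902]
chute scene [225.7 243.1] 0.86 at z: [ 0.6306 -0.1069]
chute scene [343.6 217. ] 0.54 at z: [0.7247 0.3034]
```

Run:
```python
import cv2
a=cv2.imread("pics/wrist1.png")
cv2.imwrite("pics/d.png",cv2.resize(a,(800,600),interpolation=cv2.INTER_CUBIC))
```

```text
(no output)
```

View pics/d.png

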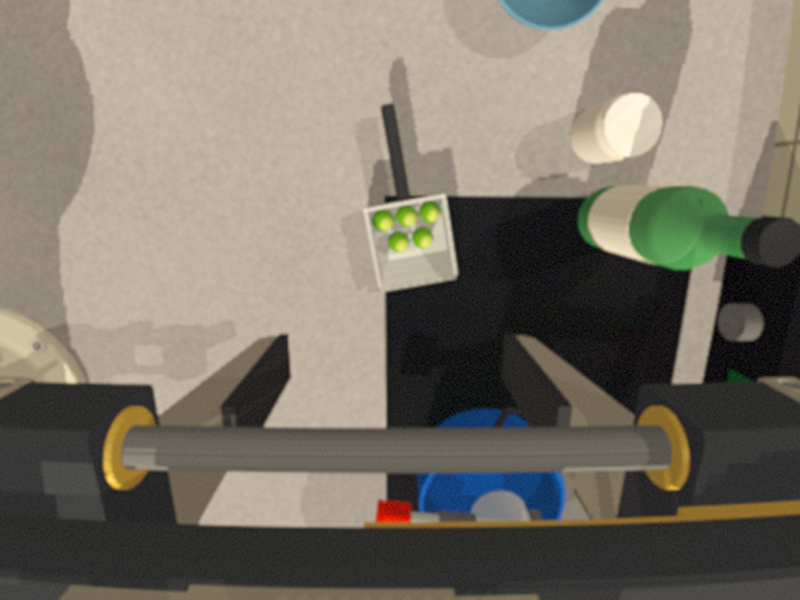

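The wrist view shows the scoop clearly: handle from (388,104) to (404,196), five sprouts at the back of the pan, and the red knob at (394,512). I'll refine the funnel position by fitting its silhouette.

```bash
cat > f.py <<'E'
from h import *
from scipy.optimize import minimize
np.set_printoptions(precision=4,suppress=True)
a=np.linspace(0,2*np.pi,60)
def circ(x,y,r,z): return np.c_[x+r*np.cos(a),y+r*np.sin(a),0*a+z]
C={n:arm.capture(n) for n in("scene","side")}
M={}
for n in C:
    r=arm.regions_of(C[n],"chute")
    print(n,[(k["p"],k["pixels"].sum(),k["rect"]) for k in r[:2]])
    if r: M[n]=r[0]["pixels"]
    cv2.imwrite(f"pics/{n}F.png",cv2.cvtColor(C[n]["image"],cv2.COLOR_RGB2BGR))
S=4
def cost(p,n):
    c=C[n];sil=np.zeros((384,512),np.float32);big=np.zeros((384*S,512*S),np.uint8)
    for r1,z1,r2,z2 in((.067,.22,.033,.18),(.031,.18,.031,.15)):
        P=np.vstack([proj(c,circ(*p,r1,z1)),proj(c,circ(*p,r2,z2))]);h=cv2.convexHull((P*S).astype(np.int32));cv2.fillPoly(big,[h],1)
    sil=cv2.resize(big.astype(np.float32),(512,384),interpolation=cv2.INTER_AREA)
    row=int(proj(c,[[*p,.17]])[0,1]);m=M[n].astype(np.float32)
    A,B=sil[:row],m[:row]
    return -np.minimum(A,B).sum()/np.maximum(A,B).sum()
R={}
for n in M:
    r=minimize(cost,[.629,-.075],args=(n,),method="Nelder-Mead",options=dict(initial_simplex=[[.629,-.075],[.649,-.075],[.629,-.055]]));print(n,r.x,r.fun)
if len(M)==2:
    r=minimize(lambda p:sum(cost(p,n) for n in M),[.629,-.075],method="Nelder-Mead",options=dict(initial_simplex=[[.629,-.075],[.649,-.075],[.629,-.055]]));print(r.x,r.fun)
E
python3 f.py
```

```text
scene [(0.72, np.int64(3065), [235.8, 236.9, 63.7, 104.9])]
side [(0.72, np.int64(1839), [250.5, 198.1, 91.2, 68.2]), (0.19, np.int64(134), [284.4, 208.9, 23.1, 13.9])]
scene [ 0.6348 -0.0913] -0.9436420202255249
side [ 0.6225 -0.0896] -0.3996867537498474
[ 0.6327 -0.0912] -1.294071912765503
```

```bash
cat > g.py <<'E'
from h import *
from scipy.spatial.transform import Rotation as Ro
np.set_printoptions(precision=4,suppress=True)
def frame(ang,tilt):
    "ang: heading of u (tool -x) at zero tilt; tilt: + about tool y"
    u=np.array([np.cos(ang),np.sin(ang),0]);x=-u;z=np.array([0,0,-1.]);y=np.cross(z,x)
    return Ro.from_matrix(np.c_[x,y,z])*Ro.from_rotvec([0,tilt,0])
def rel(p,R,p0=None,R0=None):
    s=arm.observe()
    if p0 is None:p0=s["position"];R0=Ro.from_quat(s["ee_rot"])
    return R0.inv().apply(np.array(p)-p0),(R0.inv()*R).as_rotvec()
def tcp(G,R): return np.array(G)+R.apply([0,0,.005])
E
python3 - <<'E'
from g import *
R=frame(np.radians(-81.2),-.35);G=np.array([.517,.293,.03]);p=tcp(G,R)
h=p+[0,0,.12]
print(p,rel(h,R),rel(p,R,h,R), arm.observe()["joints"])
E
```

```text
[0.5173 0.2913 0.0253] (array([0.1043, 0.0038, 0.1748]), array([-0.0269, -0.3493, -0.152 ])) (array([ 0.0411, -0.    ,  0.1127]), array([0., 0., 0.])) [0.3465 0.1526 1.692  0.     1.297  0.3464]
```

Emit:
play_rows:
  increments:
    - [0,0.02,0,0.03,-0.007,-0.087,-0.038]
    - [0,0.04,0.001,0.065,-0.013,-0.175,-0.076]
    - [0,0.06,0.002,0.1,-0.02,-0.262,-0.114]
    - [0,0.08,0.003,0.135,-0.027,-0.349,-0.152]
    - [0,0.104,0.004,0.165,-0.027,-0.349,-0.152]

```text
clock: 3.98
position: [0.5161, 0.2927, 0.1521]
ee_rot: [0.639, 0.749, -0.115, 0.134]
contact_force: [-0.2, -0.3, -0.9]
width: 0.0919
gripper_force: 0.0
```

Emit:
play_rows:
  increments:
    - [0,0,0,0.01,0,0,0]
    - [0,0,0,0.01,0,0,0]
    - [0,0,0,0.01,0,0,0]

```text
clock: 4.23
position: [0.5179, 0.2869, 0.1458]
ee_rot: [0.641, 0.748, -0.114, 0.132]
contact_force: [-0.1, 0.5, 0.5]
width: 0.0917
gripper_force: 0.0
```

```bash
python3 b.py 2 scoop_grip scoop_lip scoop
python3 - <<'E'
from g import *
s=arm.observe();print(s["joints"])
R=frame(np.radians(-81.2),-.35);G=np.array([.517,.293,.03]);p=tcp(G,R)
print(rel(p,R))
E
```

```text
4.2333 [0.5179 0.2869 0.1458] [ 0.6408  0.7476 -0.1138  0.1321]
scoop_grip scene [310.1 175.3] 0.64 at z: [0.5252 0.2916]
scoop_grip side [255.2 303. ] 0.8 at z: [0.5148 0.3024]
scoop_grip wrist [246.7 144.4] 0.56 at z: [0.5119 0.2941]
scoop_lip scene [279.7 192.7] 0.65 at z: [0.5378 0.154 ]
scoop_lip scene [296.6 188.5] 0.52 at z: [0.549  0.2187]
scoop_lip wrist [252.3 241.8] 0.68 at z: [0.5384 0.1543]
scoop scene [292.5 193.4] 0.63 at z: [0.5492 0.2029]
scoop side [261.2 284.8] 0.78 at z: [0.5254 0.1963]
scoop wrist [248.1 196.9] 0.83 at z: [0.5246 0.2112]
[ 0.6779  0.4879  1.6776 -0.3271  1.176   0.6817]
(array([ 0.0449, -0.0003,  0.112 ]), array([ 0.0003, -0.0005, -0.0003]))
```

Emit:
play_rows:
  increments:
    - [0,0.014,0,0.035,0,0,0]
    - [0,0.028,0,0.07,0,0,0]
    - [0,0.038,0,0.095,0,0,0]
    - [0,0.045,0,0.112,0,0,0]
    - [0,0.045,0,0.112,0,0,0]

```text
clock: 5.25
position: [0.5152, 0.2899, 0.0213]
ee_rot: [0.64, 0.748, -0.116, 0.131]
contact_force: [-0.3, -0.4, -0.5]
width: 0.0921
gripper_force: 0.0
```

Emit:
play_rows:
  increments:
    - [0.5,0,0,0,0,0,0]
    - [0.8,0,0,0,0,0,0]
    - [1,0,0,0,0,0,0]
    - [1,0,0,0,0,0,0]
    - [1,0,0,0,0,0,0]
  grip_force: 50

```text
clock: 5.67
position: [0.518, 0.2919, 0.0263]
ee_rot: [0.641, 0.748, -0.112, 0.132]
contact_force: [-0.2, -0.0, 0.0]
width: 0.0609
gripper_force: 0.0
```

Emit:
play_rows:
  increments:
    - [1,0,0,0,0,0,0]
    - [1,0,0,0,0,0,0]
    - [1,0,0,0,0,0,0]
    - [1,0,0,0,0,0,0]
    - [1,0,0,0,0,0,0]

```text
clock: 6.08
position: [0.5174, 0.2914, 0.0251]
ee_rot: [0.641, 0.748, -0.113, 0.132]
contact_force: [0.4, 0.2, -0.5]
width: 0.0274
gripper_force: 0.0
```

Emit:
play_rows:
  increments:
    - [1,0,0,0,0,0,0]
    - [1,0,0,0,0,0,0]
    - [1,0,0,0,0,0,0]
    - [1,0,0,0,0,0,0]
    - [1,0,0,0,0,0,0]

```text
clock: 6.5
position: [0.5174, 0.2914, 0.025]
ee_rot: [0.641, 0.748, -0.113, 0.132]
contact_force: [-0.1, -0.3, -0.1]
width: 0.0136
gripper_force: 50.0
```

Run:
```python
from g import *
s=arm.observe();print(s["width"],s["gripper_force"],s["contact_force"],s["position"])
```

```text
0.013597149874380604 49.96621906757355 [-0.0538 -0.3177 -0.1404] [0.5174 0.2914 0.025 ]
```

```bash
cat >> g.py <<'E'
F=np.array([.633,-.091]);PRE=-.35
def pour(th,ang=np.radians(-81.2),d=.02,zl=.24):
    u=np.array([np.cos(ang),np.sin(ang),0]);z=np.array([0,0,1.])
    lip=np.array([*F,zl])-d*u
    G=lip-.139*(u*np.cos(th)-z*np.sin(th))+.0115*(z*np.cos(th)+u*np.sin(th))
    R=frame(ang,PRE+th);return tcp(G,R),R
E
python3 - <<'E'
from g import *
s=arm.observe();p0=s["position"];R0=Ro.from_quat(s["ee_rot"])
a=np.radians(-81.2)
R1=frame(a,PRE-.12);p1=p0+[0,0,.25]
print("lift",rel(p1,R1,p0,R0))
p2,R2=pour(-.12,zl=.26);print(p2,"transit",rel(p2,R2,p1,R1))
E
```

```text
lift (array([-0.0857,  0.    , -0.2349]), array([ 0.0001, -0.1203, -0.    ]))
[0.609  0.0643 0.2503] transit (array([-0.2014,  0.0558,  0.13  ]), array([0., 0., 0.]))
```

Emit:
play_rows:
  increments:
    - [1,-0.002,0,-0.006,0,-0.02,0]
    - [1,-0.006,0,-0.016,0,-0.05,0]
    - [1,-0.012,0,-0.032,0,-0.08,0]
    - [1,-0.018,0,-0.05,0,-0.1,0]
    - [1,-0.025,0,-0.068,0,-0.12,0]

```text
clock: 6.92
position: [0.517, 0.2913, 0.0977]
ee_rot: [0.633, 0.738, -0.152, 0.177]
contact_force: [0.3, 0.5, -2.6]
width: 0.0137
gripper_force: 50.0
```

```bash
cat > st.py <<'E'
from g import *
s=arm.observe();print(s["clock"],s["width"],s["gripper_force"],s["contact_force"],s["position"],s["joints"])
c=arm.capture("side");cv2.imwrite("pics/s.png",cv2.resize(cv2.cvtColor(c["image"],cv2.COLOR_RGB2BGR)[120:340,160:400],None,fx=2,fy=2,interpolation=cv2.INTER_CUBIC))
for q in("scoop_lip","scoop_grip","sprout0_center"):print(q,[(np.round(k["centre"],1),round(k["p"],2)) for k in arm.mark_of(c,q)[:5]])
a=np.radians(-81.2);p2,R2=pour(-.12,zl=.26);print(rel(p2,R2))
E
python3 st.py
```

```text
6.9167 0.013656178469837476 49.967687129974365 [ 0.2825  0.5282 -2.5808] [0.517  0.2913 0.0977] [ 0.733   0.5974  1.659  -0.4208  1.1902  0.7978]
scoop_lip [(array([260.9, 250.5]), 0.71)]
scoop_grip [(array([256.6, 284.2]), 0.47)]
sprout0_center []
(array([-0.2821,  0.0558, -0.0291]), array([ 0.0004, -0.0016, -0.0001]))
```

View pics/s.png

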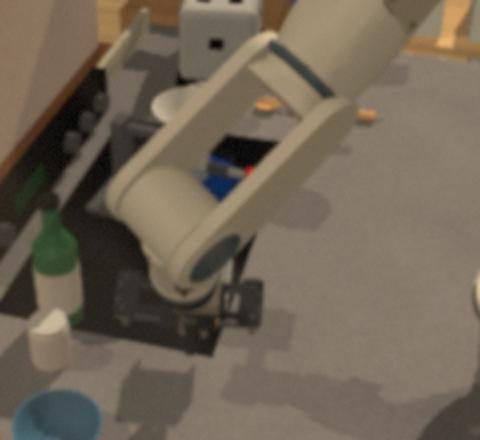

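The scoop is lifted; the force reads −2.6 N, which matches the load. The gripper is clear of the salt pot and bottle. Continuing up, then across to the funnel.

Emit:
play_rows:
  increments:
    - [1,-0.01,0,-0.02,0,0,0]
    - [1,-0.022,0,-0.044,0,0,0]
    - [1,-0.036,0,-0.07,0,0,0]
    - [1,-0.05,0,-0.098,0,0,0]
    - [1,-0.062,0,-0.123,0,0,0]

```text
clock: 7.53
position: [0.517, 0.291, 0.2352]
ee_rot: [0.633, 0.738, -0.152, 0.176]
contact_force: [0.2, 0.8, -2.8]
width: 0.0136
gripper_force: 50.0
```

Emit:
play_rows:
  increments:
    - [1,-0.01,0,-0.018,0,0,0]
    - [1,-0.018,0,-0.035,0,0,0]
    - [1,-0.02,0,-0.037,0,0,0]

```text
clock: 7.78
position: [0.5184, 0.291, 0.2791]
ee_rot: [0.633, 0.738, -0.15, 0.177]
contact_force: [0.5, -0.7, -1.8]
width: 0.0137
gripper_force: 50.0
```

Emit:
play_rows:
  increments:
    - [1,-0.006,0.002,0.004,0,0,0]
    - [1,-0.018,0.005,0.011,0,0,0]
    - [1,-0.036,0.01,0.023,0,0,0]
    - [1,-0.056,0.016,0.036,0,0,0]
    - [1,-0.077,0.022,0.05,0,0,0]

```text
clock: 8.2
position: [0.5529, 0.2014, 0.2651]
ee_rot: [0.632, 0.739, -0.153, 0.176]
contact_force: [0.4, -0.4, -3.2]
width: 0.0138
gripper_force: 50.0
```

```bash
python3 b.py 3 funnel_mouth scoop_lip sprout0_center; python3 st.py
```

```text
8.2 [0.5529 0.2014 0.2651] [ 0.6324  0.7387 -0.1529  0.1763]
funnel_mouth scene [230.1 197.1] 0.6 at z: [ 0.6295 -0.0825]
funnel_mouth side [254.6 175.5] 0.86 at z: [ 0.622  -0.0741]
scoop_lip scene [266.4 153.6] 0.72 at z: [0.3392 0.2118]
scoop_lip side [256.8 173.3] 0.69 at z: [ 0.7121 -0.4275]
scoop_lip wrist [252.1 337.1] 0.8 at z: [ 0.6751 -0.6416]
scoop_lip wrist [252.6 241.4] 0.44 at z: [ 0.5988 -0.119 ]
sprout0_center scene [279.2 141.7] 0.43 at z: [0.2995 0.2942]
sprout0_center scene [147.7 290.3] 0.41 at z: [ 0.6836 -0.3908]
sprout0_center wrist [225.6 293.3] 0.62 at z: [ 0.561  -0.3554]
8.8 0.013648421696430333 49.96687352657318 [-0.3073 -0.0543 -2.6002] [0.5531 0.2042 0.2675] [ 0.5934  0.3734  1.5998 -0.429   1.3976  0.5634]
scoop_lip [(array([259.7, 184.4]), 0.73)]
scoop_grip [(array([249.8, 213.7]), 0.53)]
sprout0_center []
(array([-0.1228,  0.0337,  0.0818]), array([ 0.0004, -0.0003,  0.0002]))
```

Emit:
play_rows:
  increments:
    - [1,-0.022,0.006,0.015,0,0,0]
    - [1,-0.05,0.014,0.033,0,0,0]
    - [1,-0.078,0.022,0.052,0,0,0]
    - [1,-0.1,0.028,0.067,0,0,0]
    - [1,-0.115,0.032,0.077,0,0,0]

```text
clock: 9.42
position: [0.6063, 0.0704, 0.2508]
ee_rot: [0.633, 0.738, -0.152, 0.177]
contact_force: [0.4, 0.4, -1.8]
width: 0.0133
gripper_force: 50.0
```

Emit:
play_rows:
  increments:
    - [1,-0.007,0.002,0.005,0,0,0]
    - [1,-0.008,0.002,0.005,0,0,0]
    - [1,-0.008,0.002,0.005,0,0,0]

```text
clock: 9.67
position: [0.6091, 0.064, 0.2502]
ee_rot: [0.633, 0.738, -0.151, 0.177]
contact_force: [-1.0, 0.6, -2.2]
width: 0.0134
gripper_force: 50.0
```

```bash
python3 b.py 4 funnel_mouth scoop_lip sprout0_center; python3 st.py;python3 - <<'E'
import cv2,numpy as np
a=cv2.imread("pics/wrist4.png");b=cv2.imread("pics/scene4.png")[90:290,150:350]
cv2.imwrite("pics/e.png",np.hstack([cv2.resize(a,(440,330)),cv2.resize(b,(330,330),interpolation=cv2.INTER_CUBIC)]))
E
```

```text
9.6667 [0.6091 0.064  0.2502] [ 0.6333  0.7382 -0.1513  0.1765]
funnel_mouth scene [231. 197.] 0.82 at z: [ 0.6303 -0.08  ]
funnel_mouth side [254.3 173.6] 0.96 at z: [ 0.6264 -0.086 ]
scoop_lip scene [233.  185.6] 0.88 at z: [0.4293 0.0208]
scoop_lip side [255.3 167.4] 0.5 at z: [ 0.732 -0.475]
scoop_lip wrist [252.  337.7] 0.67 at z: [ 0.7284 -0.7313]
sprout0_center scene [248.7 173. ] 0.54 at z: [0.3969 0.1027]
10.2667 0.013681392675429841 49.966809153556824 [ 0.7067 -0.7798 -1.9041] [0.6093 0.064  0.2502] [ 0.3548  0.3673  1.6496 -0.4841  1.2626  0.3829]
scoop_lip [(array([253.4, 167.7]), 0.52)]
scoop_grip [(array([245.7, 188.3]), 0.64), (array([257.6, 224.9]), 0.61)]
sprout0_center []
(array([ 0.0004, -0.0002, -0.0004]), array([ 0.0001, -0.0003, -0.0001]))
```

View pics/e.png

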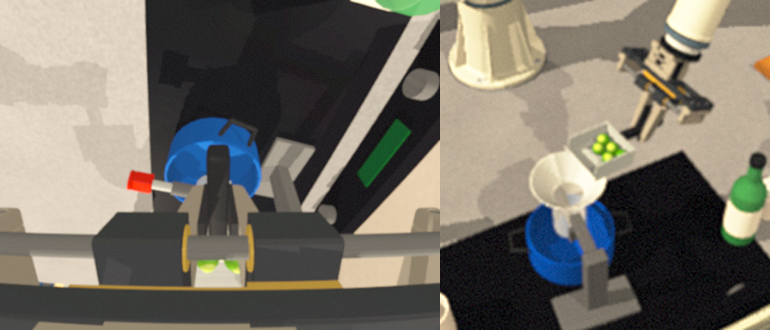

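The scene view shows the scoop with its lip just over the funnel's rim at (585,165) and all five sprouts in the pan. The wrist view shows the red knob at (140,182), free.

```bash
sed -i 's/^F=.*;PRE/F=np.array([.632,-.088]);PRE/' g.py
python3 - <<'E'
from g import *
c=arm.capture("scene")
p,R=pour(-.12,zl=.26)
print("lip meas",atz(c,arm.mark_of(c,"scoop_lip")[0]["centre"],.26),"expected",F)
s=arm.observe();p0=s["position"];R0=Ro.from_quat(s["ee_rot"])
for th in(0.0,.15,.3,.45,.55,.65,.75,.85,.95,1.05):
    p,R=pour(th,zl=.238,d=.02);print(th,p,*rel(p,R,p0,R0)); p0,R0=p,R
E
```

```text
lip meas [ 0.6247 -0.0719  0.26  ] expected [ 0.632 -0.088]
0.0 [0.6079 0.0674 0.2448] [ 0.0058 -0.0008  0.003 ] [ 0.0001  0.1197 -0.0001]
0.15 [0.6083 0.0649 0.2652] [-0.0094  0.     -0.0183] [-0.    0.15 -0.  ]
0.3 [0.6092 0.0594 0.2851] [-0.0094 -0.     -0.0183] [-0.    0.15  0.  ]
0.45 [0.6105 0.051  0.3038] [-0.0094 -0.     -0.0183] [0.   0.15 0.  ]
0.55 [0.6116 0.0439 0.3156] [-0.006   0.     -0.0124] [0.  0.1 0. ]
0.65 [0.6129 0.0357 0.3265] [-0.006   0.     -0.0124] [0.  0.1 0. ]
0.75 [0.6143 0.0264 0.3366] [-0.006  -0.     -0.0124] [ 0.   0.1 -0. ]
0.85 [0.6159 0.0163 0.3456] [-0.006   0.     -0.0124] [-0.   0.1 -0. ]
0.95 [0.6176 0.0052 0.3536] [-0.006   0.     -0.0124] [0.  0.1 0. ]
1.05 [ 0.6194 -0.0066  0.3605] [-0.006  -0.     -0.0124] [ 0.   0.1 -0. ]
```

Emit:
play_rows:
  increments:
    - [1,0.001,0,0.001,0,0.025,0]
    - [1,0.002,0,0.001,0,0.05,0]
    - [1,0.004,-0.001,0.002,0,0.075,0]
    - [1,0.005,-0.001,0.002,0,0.1,0]
    - [1,0.006,-0.001,0.003,0,0.12,0]

```text
clock: 10.98
position: [0.6078, 0.0675, 0.2451]
ee_rot: [0.641, 0.748, -0.112, 0.131]
contact_force: [0.1, 1.0, 0.5]
width: 0.0135
gripper_force: 50.0
```

Emit:
play_rows:
  increments:
    - [1,-0.002,0,-0.004,0,0.03,0]
    - [1,-0.004,0,-0.007,0,0.06,0]
    - [1,-0.006,0,-0.011,0,0.09,0]
    - [1,-0.008,0,-0.015,0,0.12,0]
    - [1,-0.0094,0,-0.0183,0,0.15,0]

```text
clock: 11.4
position: [0.6082, 0.0648, 0.2657]
ee_rot: [0.648, 0.755, -0.064, 0.075]
contact_force: [0.2, 0.8, -1.6]
width: 0.0136
gripper_force: 50.0
```

Emit:
play_rows:
  increments:
    - [1,-0.002,0,-0.004,0,0.03,0]
    - [1,-0.004,0,-0.007,0,0.06,0]
    - [1,-0.006,0,-0.011,0,0.09,0]
    - [1,-0.008,0,-0.015,0,0.12,0]
    - [1,-0.0094,0,-0.0183,0,0.15,0]

```text
clock: 11.82
position: [0.609, 0.0592, 0.2855]
ee_rot: [0.651, 0.759, -0.015, 0.018]
contact_force: [-0.5, 0.1, -0.9]
width: 0.0135
gripper_force: 50.0
```

```bash
cat > e.py <<'E'
from g import *
import sys
s=arm.observe();th,zl,d=map(float,sys.argv[1:4]);p,R=pour(th,zl=zl,d=d)
print(s["clock"],s["contact_force"],s["gripper_force"],s["position"],s["joints"],"err",*rel(p,R))
c=arm.capture("scene")
for q in("scoop_lip","sprout0_center","funnel_mouth"):print(q,[(np.round(k["centre"],1),round(k["p"],2)) for k in arm.mark_of(c,q)[:6]])
print("lip expected px",proj(c,[[*(F-d*np.array([np.cos(np.radians(-81.2)),np.sin(np.radians(-81.2))])),zl]]))
cv2.imwrite("pics/e%g.png"%th,cv2.resize(cv2.cvtColor(c["image"],cv2.COLOR_RGB2BGR)[110:270,160:320],None,fx=3,fy=3,interpolation=cv2.INTER_CUBIC))
E
python3 e.py .3 .238 .02
```

```text
11.8167 [-0.5425  0.0522 -0.8688] 49.966991543769836 [0.609  0.0592 0.2855] [ 0.1212  0.2838  1.6022 -0.05    1.2534 -0.0167] err [0.0002 0.0002 0.0004] [ 0.0009 -0.0025 -0.0002]
scoop_lip [(array([233.2, 190.8]), 0.73), (array([235.7, 184. ]), 0.61)]
sprout0_center [(array([238.8, 177.8]), 0.46)]
funnel_mouth [(array([229.1, 202.4]), 0.96)]
lip expected px [[234.2924 191.1601]]
```

Emit:
play_rows:
  increments:
    - [1,-0.002,0,-0.004,0,0.03,0]
    - [1,-0.004,0,-0.007,0,0.06,0]
    - [1,-0.006,0,-0.011,0,0.09,0]
    - [1,-0.008,0,-0.015,0,0.12,0]
    - [1,-0.0094,0,-0.0183,0,0.15,0]

```text
clock: 12.43
position: [0.61, 0.0514, 0.3036]
ee_rot: [0.65, 0.759, 0.033, -0.038]
contact_force: [0.3, -0.4, -1.2]
width: 0.0134
gripper_force: 50.0
```

Emit:
play_rows:
  increments:
    - [1,-0.0012,0,-0.0025,0,0.02,0]
    - [1,-0.0024,0,-0.005,0,0.04,0]
    - [1,-0.0036,0,-0.0075,0,0.06,0]
    - [1,-0.0048,0,-0.01,0,0.08,0]
    - [1,-0.006,0,-0.0124,0,0.1,0]

```text
clock: 12.85
position: [0.6113, 0.0441, 0.3155]
ee_rot: [0.647, 0.755, 0.066, -0.077]
contact_force: [0.3, -0.2, -2.7]
width: 0.0138
gripper_force: 50.0
```

```bash
python3 e.py .55 .238 .02
```

```text
12.85 [ 0.2768 -0.1865 -2.6637] 49.96702194213867 [0.6113 0.0441 0.3155] [-0.0416  0.2861  1.5479  0.2029  1.3518 -0.2441] err [-0.0002  0.0003 -0.0001] [-0.0001 -0.0019  0.0003]
scoop_lip [(array([233.2, 190.4]), 0.76)]
sprout0_center [(array([235. , 178.6]), 0.38)]
funnel_mouth [(array([229.5, 196.9]), 0.68)]
lip expected px [[234.2924 191.1601]]
```

View pics/e0.55.png

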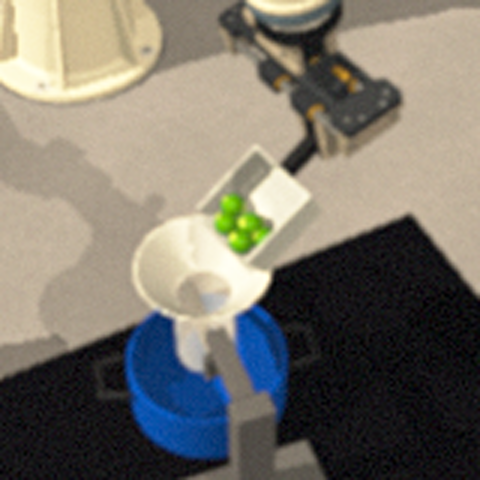

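All five sprouts sit in the corner at the ramp, at about (240,225), with the lip inside the funnel mouth. I'll continue tilting slowly.

Emit:
play_rows:
  increments:
    - [1,-0.0012,0,-0.0025,0,0.02,0]
    - [1,-0.0024,0,-0.005,0,0.04,0]
    - [1,-0.0036,0,-0.0075,0,0.06,0]
    - [1,-0.0048,0,-0.01,0,0.08,0]
    - [1,-0.006,0,-0.0124,0,0.1,0]

```text
clock: 13.47
position: [0.6127, 0.0355, 0.3267]
ee_rot: [0.643, 0.751, 0.098, -0.114]
contact_force: [-0.7, -1.0, -1.0]
width: 0.0135
gripper_force: 50.0
```

Emit:
play_rows:
  increments:
    - [1,0,0,0,0,0,0]
    - [1,0,0,0,0,0,0]
    - [1,0,0,0,0,0,0]
    - [1,0,0,0,0,0,0]
    - [1,0,0,0,0,0,0]

```text
clock: 13.88
position: [0.6126, 0.036, 0.3264]
ee_rot: [0.643, 0.751, 0.097, -0.113]
contact_force: [-0.3, 0.7, -1.5]
width: 0.0135
gripper_force: 50.0
```

Emit:
play_rows:
  increments:
    - [1,-0.0012,0,-0.0025,0,0.02,0]
    - [1,-0.0024,0,-0.005,0,0.04,0]
    - [1,-0.0036,0,-0.0075,0,0.06,0]
    - [1,-0.0048,0,-0.01,0,0.08,0]
    - [1,-0.006,0,-0.0124,0,0.1,0]

```text
clock: 14.3
position: [0.6142, 0.026, 0.3367]
ee_rot: [0.638, 0.744, 0.13, -0.152]
contact_force: [0.1, 0.3, -2.2]
width: 0.0135
gripper_force: 50.0
```

Emit:
play_rows:
  increments:
    - [1,0,0,0,0,0,0]
    - [1,0,0,0,0,0,0]
    - [1,0,0,0,0,0,0]
    - [1,0,0,0,0,0,0]
    - [1,0,0,0,0,0,0]

```text
clock: 14.72
position: [0.614, 0.0267, 0.3365]
ee_rot: [0.638, 0.744, 0.129, -0.151]
contact_force: [0.1, -0.1, -1.4]
width: 0.0137
gripper_force: 50.0
```

Emit:
play_rows:
  increments:
    - [1,-0.0012,0,-0.0025,0,0.02,0]
    - [1,-0.0024,0,-0.005,0,0.04,0]
    - [1,-0.0036,0,-0.0075,0,0.06,0]
    - [1,-0.0048,0,-0.01,0,0.08,0]
    - [1,-0.006,0,-0.0124,0,0.1,0]

```text
clock: 15.13
position: [0.6157, 0.0158, 0.3457]
ee_rot: [0.63, 0.735, 0.162, -0.189]
contact_force: [-0.6, -0.6, -1.9]
width: 0.0138
gripper_force: 50.0
```

```bash
python3 e.py .85 .238 .02
```

```text
15.1333 [-0.626  -0.6287 -1.9157] 49.96722936630249 [0.6157 0.0158 0.3457] [-0.23    0.3481  1.4739  0.4635  1.5271 -0.453 ] err [0.0003 0.0002 0.0003] [ 0.0003 -0.0024 -0.0002]
scoop_lip [(array([234. , 190.3]), 0.77)]
sprout0_center [(array([228.2, 214.5]), 0.48)]
funnel_mouth [(array([229.6, 197. ]), 0.7), (array([228.7, 241.5]), 0.19)]
lip expected px [[234.2924 191.1601]]
```

View pics/e0.85.png

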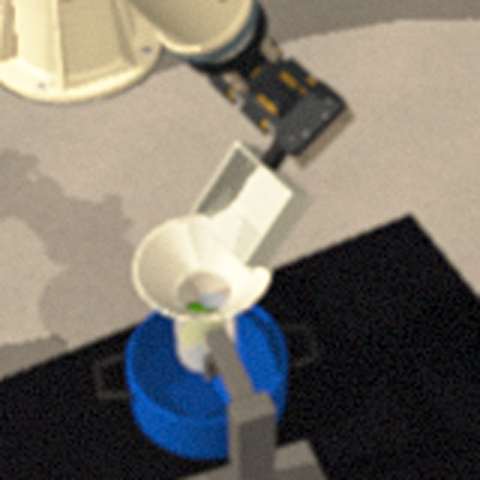

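The scoop is empty and the sprouts show in the tube at (200,305). Now I'll return the scoop to its original spot.

Run:
```python
from g import *
a=np.radians(-81.2);s=arm.observe();p,R=s["position"],Ro.from_quat(s["ee_rot"])
ws=[pour(.4,zl=.29,d=.06),pour(0,zl=.28,d=.12),(np.array([.5174,.2914,.16]),frame(a,PRE)),(np.array([.5174,.2914,.04]),frame(a,PRE))]
for q,Q in ws: print(q,*rel(q,Q,p,R));p,R=q,Q
```

```text
[0.6039 0.0936 0.3497] [0.0711 0.0002 0.0339] [ 0.     -0.4504 -0.0008]
[0.5926 0.1663 0.2868] [ 0.0702 -0.      0.0665] [ 0.  -0.4  0. ]
[0.5174 0.2914 0.16  ] [ 0.1705 -0.0552  0.0728] [0. 0. 0.]
[0.5174 0.2914 0.04  ] [ 0.0411 -0.      0.1127] [0. 0. 0.]
```

Emit:
play_rows:
  increments:
    - [1,0.012,0,-0.015,0,0,0]
    - [1,0.03,0,-0.02,0,-0.09,0]
    - [1,0.045,0,-0.01,0,-0.19,0]
    - [1,0.06,0,0.01,0,-0.29,0]
    - [1,0.071,0,0.034,0,-0.39,0]

```text
clock: 15.75
position: [0.6048, 0.0946, 0.3524]
ee_rot: [0.65, 0.758, 0.037, -0.038]
contact_force: [-0.1, 0.3, -2.2]
width: 0.0133
gripper_force: 50.0
```

Emit:
play_rows:
  increments:
    - [1,0.015,0,0.012,0,-0.1,0]
    - [1,0.03,0,0.025,0,-0.2,0]
    - [1,0.045,0,0.04,0,-0.3,0]
    - [1,0.06,0,0.055,0,-0.4,0]
    - [1,0.07,0,0.066,0,-0.46,0]

```text
clock: 16.17
position: [0.591, 0.1728, 0.2912]
ee_rot: [0.64, 0.748, -0.114, 0.134]
contact_force: [-0.9, -0.3, -1.6]
width: 0.0136
gripper_force: 50.0
```

```bash
cat > r.py <<'E'
from g import *
s=arm.observe();a=np.radians(-81.2);R=frame(a,PRE)
print(s["clock"],s["contact_force"],s["gripper_force"],s["position"])
for z in (.16,.04,.0255):print(z,*rel([.5174,.2914,z],R))
E
python3 r.py
```

```text
16.1667 [-0.9297 -0.2916 -1.5963] 49.96635854244232 [0.591  0.1728 0.2912]
0.16 [ 0.1661 -0.0544  0.0785] [0.0022 0.0038 0.0019]
0.04 [ 0.2077 -0.0546  0.191 ] [0.0022 0.0038 0.0019]
0.0255 [ 0.2127 -0.0546  0.2046] [0.0022 0.0038 0.0019]
```

Emit:
play_rows:
  increments:
    - [1,0.033,-0.011,0.014,0,0,0]
    - [1,0.066,-0.022,0.03,0,0,0]
    - [1,0.1,-0.033,0.046,0,0,0]
    - [1,0.134,-0.044,0.062,0,0,0]
    - [1,0.166,-0.054,0.078,0.002,0.004,0.002]

```text
clock: 16.58
position: [0.5173, 0.2911, 0.1605]
ee_rot: [0.642, 0.747, -0.112, 0.13]
contact_force: [-0.1, -0.1, -2.2]
width: 0.0133
gripper_force: 50.0
```

Emit:
play_rows:
  increments:
    - [1,0.009,0,0.025,0,0,0]
    - [1,0.019,0,0.052,0,0,0]
    - [1,0.029,0,0.08,0,0,0]
    - [1,0.037,0,0.102,0,0,0]
    - [1,0.041,0,0.112,0,0,0]

```text
clock: 17.0
position: [0.5169, 0.2894, 0.0395]
ee_rot: [0.642, 0.747, -0.114, 0.13]
contact_force: [-1.1, -1.0, -1.7]
width: 0.0135
gripper_force: 50.0
```

```bash
python3 r.py
```

```text
17.0 [-1.0915 -0.9822 -1.6578] 49.968082308769226 [0.5169 0.2894 0.0395]
0.16 [-0.0392  0.0003 -0.1139] [-0.0048 -0.0031 -0.0008]
0.04 [ 0.0016  0.0008 -0.0011] [-0.0048 -0.0031 -0.0008]
0.0255 [0.0065 0.0009 0.0126] [-0.0048 -0.0031 -0.0008]
```

Emit:
play_rows:
  increments:
    - [1,0.002,0,0.004,0,0,0]
    - [1,0.003,0,0.008,0,0,0]
    - [1,0.005,0,0.011,0,0,0]
    - [1,0.005,0,0.0125,0,0,0]
    - [1,0.005,0,0.0125,0,0,0]

```text
clock: 17.42
position: [0.5189, 0.2907, 0.0298]
ee_rot: [0.642, 0.747, -0.112, 0.13]
contact_force: [0.2, 0.6, -1.5]
width: 0.0135
gripper_force: 50.0
```

Emit:
play_rows:
  increments:
    - [0.7,0,0,0,0,0,0]
    - [0.5,0,0,0,0,0,0]
    - [0.5,0,0,0,0,0,0]
    - [0.5,0,0,0,0,0,0]
    - [0.5,0,0,0,0,0,0]
  grip_force: 30

```text
clock: 17.83
position: [0.5185, 0.2904, 0.0293]
ee_rot: [0.642, 0.747, -0.112, 0.13]
contact_force: [-1.1, -0.9, 0.7]
width: 0.0444
gripper_force: 0.0
```

Emit:
play_rows:
  increments:
    - [0.4,-0.008,0,-0.02,0,0,0]
    - [0.4,-0.02,0,-0.05,0,0,0]
    - [0.3,-0.034,0,-0.085,0,0,0]
    - [0.3,-0.048,0,-0.12,0,0,0]
    - [0.3,-0.064,0,-0.16,0,0,0]

```text
clock: 18.25
position: [0.5188, 0.2841, 0.2009]
ee_rot: [0.642, 0.747, -0.113, 0.13]
contact_force: [0.7, 0.2, -0.2]
width: 0.0645
gripper_force: 0.0
```

```bash
python3 b.py 5 scoop_grip scoop_lip scoop pin_knob sprout0_center
python3 - <<'E'
import cv2,numpy as np
a=cv2.imread("pics/wrist5.png");b=cv2.imread("pics/scene5.png")[130:290,150:330]
cv2.imwrite("pics/f.png",np.hstack([cv2.resize(a,(427,320)),cv2.resize(b,(360,320),interpolation=cv2.INTER_CUBIC)]))
E
```

```text
18.25 [0.5188 0.2841 0.2009] [ 0.6418  0.7473 -0.1132  0.1298]
scoop_grip scene [310.7 171.9] 0.56 at z: [0.5117 0.3033]
scoop_grip side [256.1 299.8] 0.95 at z: [0.5157 0.2896]
scoop_grip wrist [252.3 127.1] 0.61 at z: [0.5223 0.2907]
scoop_lip scene [281.7 192.5] 0.79 at z: [0.5403 0.1608]
scoop_lip side [261.6 270.3] 0.91 at z: [0.5361 0.1522]
scoop_lip wrist [251.4 214.4] 0.64 at z: [0.5415 0.1534]
scoop_lip wrist [250.3 125.7] 0.26 at z: [0.5203 0.2879]
scoop scene [292.5 189.6] 0.95 at z: [0.5335 0.2127]
scoop side [261.3 287.1] 0.72 at z: [0.5225 0.2059]
pin_knob side [287.9 208.5] 0.62 at z: [ 0.5059 -0.0797]
sprout0_center scene [224.3 214.5] 0.48 at z: [ 0.5319 -0.0638]
```

View pics/f.png

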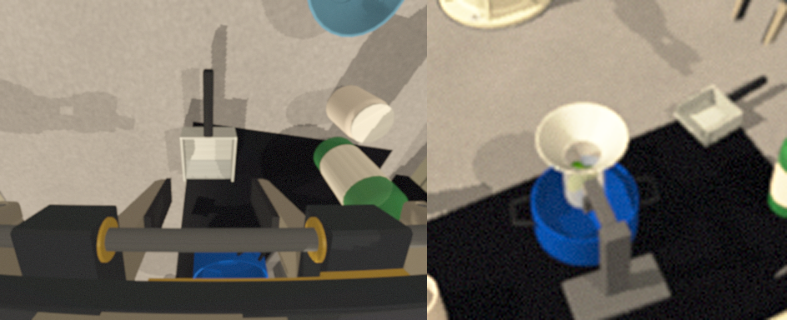

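The scoop stands upright and empty at its old place, and the sprouts are in the tube with green visible at (580,165). Next is a waypoint over the funnel edge to view the knob with the wrist camera.

Run:
```python
from g import *
s=arm.observe();p0,R0=s["position"],Ro.from_quat(s["ee_rot"]);print(s["joints"])
q,Q=np.array([.575,-.08,.33]),frame(np.radians(-8),0)
m1,M1=p0+[0,0,.13],frame(np.radians(-60),0)
for k,K in((m1,M1),(p0*.5+q*.5,frame(np.radians(-34),0)),(q,Q)):
    k=np.array([k[0],k[1],.33]);print(k,*rel(k,K,p0,R0));p0,R0=k,K
```

```text
[ 0.6706  0.4268  1.6393 -0.3127  1.2678  0.6424]
[0.5195 0.2846 0.33  ] [-0.0441 -0.0001 -0.1225] [-0.0654  0.3415 -0.3686]
[0.5473 0.1023 0.33  ] [-0.1717 -0.0671  0.    ] [ 0.      0.     -0.4538]
[ 0.575 -0.08   0.33 ] [-0.1249 -0.1356  0.    ] [ 0.      0.     -0.4538]
```

Emit:
play_rows:
  increments:
    - [0,-0.009,0,-0.025,-0.013,0.068,-0.074]
    - [0,-0.018,0,-0.049,-0.026,0.137,-0.147]
    - [0,-0.026,0,-0.074,-0.039,0.205,-0.221]
    - [0,-0.035,0,-0.098,-0.052,0.273,-0.295]
    - [0,-0.044,0,-0.1225,-0.065,0.3415,-0.369]

```text
clock: 19.57
position: [0.5194, 0.2849, 0.3318]
ee_rot: [0.498, 0.867, 0.002, -0.001]
contact_force: [0.5, 0.2, -0.3]
width: 0.0916
gripper_force: 0.0
```

Emit:
play_rows:
  increments:
    - [0,-0.034,-0.013,0,0,0,-0.09]
    - [0,-0.069,-0.027,0,0,0,-0.18]
    - [0,-0.103,-0.04,0,0,0,-0.27]
    - [0,-0.137,-0.054,0,0,0,-0.36]
    - [0,-0.172,-0.067,0,0,0,-0.454]

```text
clock: 19.98
position: [0.5474, 0.1006, 0.3303]
ee_rot: [0.29, 0.957, -0.0, 0.0]
contact_force: [0.4, 0.3, -0.7]
width: 0.0923
gripper_force: 0.0
```

Emit:
play_rows:
  increments:
    - [0,-0.025,-0.027,0,0,0,-0.09]
    - [0,-0.05,-0.054,0,0,0,-0.18]
    - [0,-0.075,-0.081,0,0,0,-0.27]
    - [0,-0.1,-0.108,0,0,0,-0.36]
    - [0,-0.125,-0.136,0,0,0,-0.454]

```text
clock: 20.4
position: [0.5753, -0.0822, 0.3303]
ee_rot: [0.067, 0.998, -0.0, 0.0]
contact_force: [0.0, 0.7, -0.5]
width: 0.0921
gripper_force: 0.0
```

Emit:
play_rows:
  increments:
    - [0,0,0,0,0,0,0]
    - [0,0,0,0,0,0,0]
    - [0,0,0,0,0,0,0]

```text
clock: 20.65
position: [0.5751, -0.0802, 0.3299]
ee_rot: [0.071, 0.998, 0.0, -0.0]
contact_force: [-0.3, -1.1, 1.0]
width: 0.0918
gripper_force: 0.0
```

```bash
python3 b.py 6 pin_knob pot chute sprout0_center
python3 - <<'E'
import cv2
from g import *
print(arm.observe()["joints"])
a=cv2.imread("pics/wrist6.png");cv2.imwrite("pics/k.png",cv2.resize(a,(800,600),interpolation=cv2.INTER_CUBIC))
c=arm.capture("wrist")
i=c["image"].astype(int);m=(i[...,0]>120)&(i[...,1]<70)&(i[...,2]<70)
n,l,st,ce=cv2.connectedComponentsWithStats(m.astype(np.uint8))
for k in range(1,n):
    if st[k,4]>60:
        print(st[k],ce[k],[atz(c,ce[k],z)[:2] for z in(.105,.117)])
        ys,xs=np.where(l==k);r=cv2.minAreaRect(np.c_[xs,ys].astype(np.float32));print(r);print([atz(c,b,.115)[:2] for b in cv2.boxPoints(r)])
E
```

```text
20.65 [ 0.5751 -0.0802  0.3299] [ 0.0706  0.9975  0.0001 -0.0004]
pin_knob side [290.2 206.9] 0.63 at z: [ 0.5004 -0.0913]
pin_knob wrist [247.3 123.2] 0.6 at z: [ 0.5077 -0.0774]
pot scene [228.9 242.3] 0.67 at z: [ 0.6327 -0.0962]
pot side [256.8 226.7] 0.76 at z: [ 0.618  -0.0873]
pot wrist [248.9 191. ] 0.78 at z: [ 0.6293 -0.0944]
chute scene [228.1 242.4] 0.77 at z: [ 0.6318 -0.0987]
chute side [308.6 195.8] 0.67 at z: [ 0.4738 -0.3409]
chute wrist [249.5 190. ] 0.71 at z: [ 0.6275 -0.093 ]
chute wrist [256. 219.] 0.54 at z: [ 0.6856 -0.0889]
sprout0_center scene [224.5 211.3] 0.57 at z: [ 0.5196 -0.0571]
sprout0_center side [194.4 341.9] 0.39 at z: [0.6352 0.4684]
sprout0_center side [189.  278.9] 0.27 at z: [0.7415 0.2469]
sprout0_center wrist [245.7 203.1] 0.63 at z: [ 0.6472 -0.1026]
[-0.1413  0.2039  1.6082 -0.0002  1.33   -1.5731]
[238 113  21  27 485] [247.7608 125.4206] [array([ 0.5109, -0.0784]), array([ 0.5108, -0.0782])]
((248.0, 126.0), (26.0, 20.0), 90.0)
[array([ 0.4931, -0.0887]), array([ 0.4968, -0.0625]), array([ 0.5305, -0.0671]), array([ 0.5267, -0.0939])]
```

View pics/k.png

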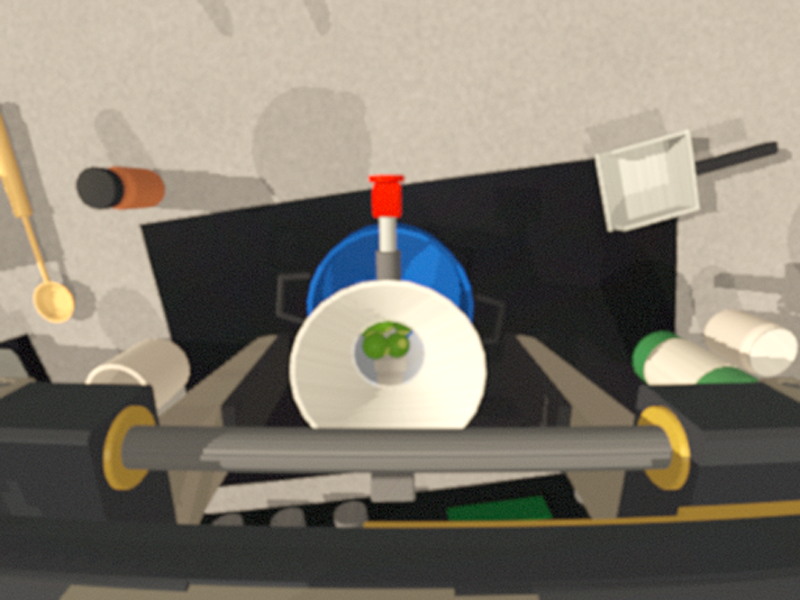

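The wrist view shows the red knob at (386,200), with its flange on the outer end and the pin aligned with the image column. The sprouts in the funnel bore are at (385,340). Moving above the knob.

```bash
cat > k.py <<'E'
from g import *
s=arm.observe();p0,R0=s["position"],Ro.from_quat(s["ee_rot"]);Q=frame(np.radians(-8),-.2)
print(s["clock"],p0,s["contact_force"],s["width"],s["gripper_force"])
g=tcp([.514,-.078,.106],Q);print(g)
for k in(g+[-.01,0,.15],g+[0,0,.1],g):print(*rel(k,Q,p0,R0));p0,R0=k,Q
E
python3 k.py
```

```text
21.45 [ 0.5753 -0.0804  0.33  ] [ 0.4506  0.3915 -0.0403] 0.0920457187368573 0.0
[ 0.515  -0.0781  0.1011]
[ 0.0699 -0.0075  0.0789] [-0.0001 -0.2004  0.0007]
[0.0002 0.0014 0.051 ] [0. 0. 0.]
[ 0.0199 -0.      0.098 ] [0. 0. 0.]
```

Emit:
play_rows:
  increments:
    - [0,0.02,-0.002,0.005,0,-0.05,0]
    - [0,0.04,-0.004,0.02,0,-0.1,0]
    - [0,0.06,-0.006,0.045,0,-0.15,0]
    - [0,0.07,-0.0075,0.07,0,-0.2,0]
    - [0,0.07,-0.0075,0.079,0,-0.2,0]

```text
clock: 21.87
position: [0.4992, -0.0775, 0.2472]
ee_rot: [0.069, 0.993, -0.007, 0.097]
contact_force: [-0.3, 0.3, -0.3]
width: 0.0918
gripper_force: 0.0
```

Emit:
play_rows:
  increments:
    - [0,0,0.0005,0.02,0,0,0]
    - [0,0,0.001,0.04,0,0,0]
    - [0,0,0.0014,0.051,0,0,0]
    - [0,0,0.0014,0.051,0,0,0]

```text
clock: 22.2
position: [0.5151, -0.0781, 0.1993]
ee_rot: [0.069, 0.993, -0.007, 0.098]
contact_force: [-0.3, 0.1, -0.7]
width: 0.0919
gripper_force: 0.0
```

Run:
```python
from g import *
s=arm.observe();p0,R0=s["position"],Ro.from_quat(s["ee_rot"]);Q=frame(np.radians(-8),-.2)
g=tcp([.514,-.078,.106],Q);print(p0,s["contact_force"],*rel(g,Q))
c=arm.capture("wrist");i=c["image"].astype(int);m=(i[...,0]>120)&(i[...,1]<70)&(i[...,2]<70)
n,l,st,ce=cv2.connectedComponentsWithStats(m.astype(np.uint8))
for k in range(1,n):
    if st[k,4]>60:print(st[k],ce[k],[atz(c,ce[k],z)[:2] for z in(.105,.117)])
print("expected knob px",proj(c,[[.514,-.078,.105]]))
cv2.imwrite("pics/k2.png",cv2.cvtColor(c["image"],cv2.COLOR_RGB2BGR))
```

```text
[ 0.5151 -0.0781  0.1993] [-0.2779  0.0672 -0.7109] [ 0.0192 -0.      0.0963] [ 0.     -0.004   0.0007]
[ 233  149   38   45 1248] [252.0208 169.1194] [array([ 0.5073, -0.0776]), array([ 0.5027, -0.0769])]
expected knob px [[252.6571 175.828 ]]
```

View pics/k2.png

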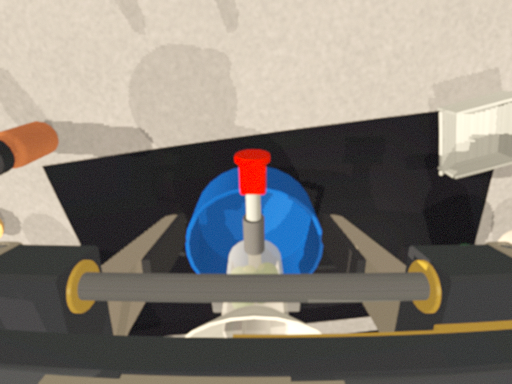

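The knob is centred between the fingers, with its block around rows 163–193. Descending and gripping.

Emit:
play_rows:
  increments:
    - [0,0.005,0,0.025,0,0,0]
    - [0,0.012,0,0.055,0,0,0]
    - [0,0.018,0,0.08,0,0,0]
    - [0,0.021,0,0.095,0,0,0]
    - [0,0.021,0,0.096,0,0,0]

```text
clock: 22.67
position: [0.5126, -0.0778, 0.101]
ee_rot: [0.069, 0.993, -0.007, 0.097]
contact_force: [-0.5, 0.0, 0.9]
width: 0.0917
gripper_force: 0.0
```

Emit:
play_rows:
  increments:
    - [1,0,0,0,0,0,0]
    - [1,0,0,0,0,0,0]
    - [1,0,0,0,0,0,0]
    - [1,0,0,0,0,0,0]
    - [1,0,0,0,0,0,0]
  grip_force: 45

```text
clock: 23.08
position: [0.5143, -0.0781, 0.1039]
ee_rot: [0.069, 0.993, -0.007, 0.1]
contact_force: [0.3, -0.8, 0.2]
width: 0.0605
gripper_force: 0.0
```

Emit:
play_rows:
  increments:
    - [1,0,0,0,0,0,0]
    - [1,0,0,0,0,0,0]
    - [1,0,0,0,0,0,0]
    - [1,0,0,0,0,0,0]
    - [1,0,0,0,0,0,0]

```text
clock: 23.5
position: [0.5135, -0.078, 0.1028]
ee_rot: [0.069, 0.993, -0.007, 0.099]
contact_force: [0.4, -1.0, -0.3]
width: 0.0268
gripper_force: 0.0
```

Emit:
play_rows:
  increments:
    - [1,0,0,0,0,0,0]
    - [1,0,0,0,0,0,0]
    - [1,0,0,0,0,0,0]
    - [1,0,0,0,0,0,0]

```text
clock: 23.83
position: [0.5134, -0.0785, 0.1027]
ee_rot: [0.068, 0.993, -0.008, 0.099]
contact_force: [-1.5, -5.2, 0.4]
width: 0.0235
gripper_force: 45.0
```

Run:
```python
from g import *
s=arm.observe();p0,R0=s["position"],Ro.from_quat(s["ee_rot"]);a=np.radians(172)
print(p0,s["ee_rot"],s["contact_force"],s["width"],s["gripper_force"],R0.inv().apply([np.cos(a),np.sin(a),0])*.057)
```

```text
[ 0.5134 -0.0785  0.1027] [ 0.0684  0.9927 -0.0075  0.0992] [-1.5488 -5.236   0.3883] 0.023537840037393294 44.98780310153961 [ 0.0559  0.0001 -0.0113]
```

Emit:
play_rows:
  increments:
    - [1,0.005,-0.0005,-0.001,0,0,0]
    - [1,0.01,-0.001,-0.002,0,0,0]
    - [1,0.015,-0.001,-0.003,0,0,0]
    - [1,0.02,-0.001,-0.004,0,0,0]
    - [1,0.02,-0.001,-0.004,0,0,0]

```text
clock: 24.25
position: [0.4935, -0.0762, 0.1029]
ee_rot: [0.069, 0.993, -0.007, 0.1]
contact_force: [5.5, -1.5, -7.0]
width: 0.0238
gripper_force: 45.0
```

```bash
cat > q.py <<'E'
from g import *
s=arm.observe();p=s["position"]-np.array([.5134,-.0785,.1027]);a=np.radians(172)
print(s["clock"],p,"pull",p@[np.cos(a),np.sin(a),0],s["contact_force"],s["width"],s["gripper_force"])
E
python3 q.py
```

```text
24.25 [-0.0199  0.0023  0.0002] pull 0.020058762731815793 [ 5.4619 -1.4666 -6.9613] 0.02379040867298406 44.999887347221375
```

Emit:
play_rows:
  increments:
    - [1,0.01,0,-0.001,0,0,0]
    - [1,0.02,0,-0.003,0,0,0]
    - [1,0.03,0,-0.005,0,0,0]
    - [1,0.036,0,-0.006,0,0,0]
    - [1,0.036,0,-0.006,0,0,0]

```text
clock: 24.67
position: [0.4591, -0.072, 0.1028]
ee_rot: [0.068, 0.992, -0.008, 0.102]
contact_force: [7.6, -6.4, -3.6]
width: 0.0237
gripper_force: 45.0
```

```bash
python3 q.py
```

```text
24.6667 [-0.0543  0.0065  0.0001] pull 0.05465265157289603 [ 7.5837 -6.3796 -3.6481] 0.023674549171618417 44.99937057495117
```

Emit:
play_rows:
  increments:
    - [1,0.001,-0.0005,0,0,0,0]
    - [1,0.003,-0.001,0,0,0,0]
    - [1,0.003,-0.001,0,0,0,0]
    - [1,0.003,-0.001,0,0,0,0]
    - [1,0.003,-0.001,0,0,0,0]

```text
clock: 25.08
position: [0.4578, -0.072, 0.1027]
ee_rot: [0.069, 0.992, -0.007, 0.103]
contact_force: [8.9, 1.2, 1.8]
width: 0.0239
gripper_force: 45.0
```

Emit:
play_rows:
  increments:
    - [1,0,0,0,0,0,0]
    - [1,0,0,0,0,0,0]
    - [1,0,0,0,0,0,0]
    - [1,0,0,0,0,0,0]
    - [1,0,0,0,0,0,0]

```text
clock: 25.5
position: [0.4579, -0.072, 0.1027]
ee_rot: [0.069, 0.992, -0.007, 0.103]
contact_force: [8.4, 1.3, 1.7]
width: 0.0234
gripper_force: 45.0
```

```bash
python3 q.py; python3 b.py 7 pin_knob sprout0_center scoop pot
python3 - <<'E'
import cv2,numpy as np
a=cv2.imread("pics/wrist7.png");b=cv2.imread("pics/scene7.png")[160:300,150:330];c=cv2.imread("pics/side7.png")[150:320,200:330]
f=lambda i,w,h:cv2.resize(i,(w,h),interpolation=cv2.INTER_CUBIC)
cv2.imwrite("pics/z.png",np.hstack([f(b,450,350),f(c,268,350)]))
E
```

```text
25.5 [-0.0555  0.0065 -0.    ] pull 0.055903773718840075 [8.4223 1.3347 1.6801] 0.0234426705093878 45.02126455307007
25.5 [ 0.4579 -0.072   0.1027] [ 0.0687  0.9923 -0.0073  0.103 ]
pin_knob scene [141.7 231.2] 0.75 at z: [ 0.5373 -0.3422]
pin_knob scene [208.9 183.1] 0.48 at z: [ 0.4518 -0.0787]
pin_knob side [302.6 213.3] 0.53 at z: [ 0.4522 -0.0649]
pin_knob wrist [250.3 235.3] 0.81 at z: [ 0.4561 -0.0731]
sprout0_center scene [ 93.3 252.1] 0.65 at z: [ 0.4741 -0.5029]
sprout0_center scene [231.3 234.3] 0.49 at z: [ 0.6172 -0.0792]
sprout0_center wrist [262. 306.] 0.51 at z: [ 0.6231 -0.0841]
scoop scene [291.  189.4] 0.86 at z: [0.5301 0.2083]
scoop scene [142.7 230.9] 0.3 at z: [ 0.4562 -0.334 ]
scoop side [260.8 286.9] 0.68 at z: [0.5242 0.2055]
scoop side [253.4 177.5] 0.23 at z: [ 0.7251 -0.4201]
pot scene [224.2 239.8] 0.89 at z: [ 0.6166 -0.1056]
pot scene [229.2 235. ] 0.29 at z: [ 0.6069 -0.0824]
pot side [255.3 225.1] 0.69 at z: [ 0.6258 -0.0952]
```

View pics/z.png

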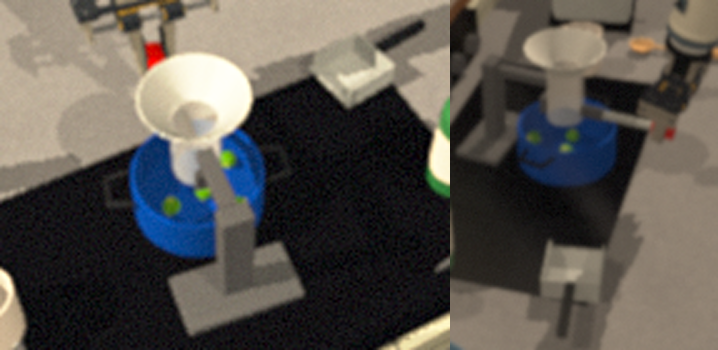

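The scene view shows sprouts in the pot at (228,158), (205,193), (172,205) and (240,200), the tube empty, the pin held back and the scoop upright. A small extra pull for margin, a settle, then hand in.

Emit:
play_rows:
  increments:
    - [1,0.001,0,0,0,0,0]
    - [1,0.0015,0,0,0,0,0]
    - [1,0.0015,0,0,0,0,0]
    - [1,0.0015,0,0,0,0,0]
    - [1,0.0015,0,0,0,0,0]

```text
clock: 26.67
position: [0.4568, -0.0719, 0.1026]
ee_rot: [0.069, 0.992, -0.007, 0.103]
contact_force: [9.0, 1.8, 4.4]
width: 0.0237
gripper_force: 45.0
```

Emit:
play_rows:
  increments:
    - [1,0,0,0,0,0,0]
    - [1,0,0,0,0,0,0]
    - [1,0,0,0,0,0,0]
    - [1,0,0,0,0,0,0]
    - [1,0,0,0,0,0,0]

```text
clock: 27.08
position: [0.4568, -0.0719, 0.1026]
ee_rot: [0.069, 0.992, -0.007, 0.103]
contact_force: [9.0, 1.5, 4.7]
width: 0.0241
gripper_force: 45.0
```

```bash
python3 q.py
python3 - <<'E'
from h import *
for n in("scene","wrist"):
    c=arm.capture(n);i=cv2.cvtColor(c["image"],cv2.COLOR_RGB2HSV)
    m=cv2.inRange(i,(35,120,60),(55,255,255));k=cv2.connectedComponentsWithStats(m)
    print(n,[(k[3][j].round(),k[2][j,4],atz(c,k[3][j],.02).round(3)[:2]) for j in range(1,k[0]) if k[2][j,4]>5])
E
```

```text
27.0833 [-0.0566  0.0066 -0.0001] pull 0.05695119571920832 [9.0188 1.4556 4.7318] 0.024129087293171397 45.02330482006073
scene [(array([440., 158.]), np.int32(6), array([0.677, 0.81 ])), (array([440., 175.]), np.int32(6), array([0.747, 0.739])), (array([240., 223.]), np.int32(27), array([ 0.594, -0.033])), (array([231., 237.]), np.int32(16), array([ 0.628, -0.086])), (array([218., 242.]), np.int32(26), array([ 0.627, -0.132]))]
wrist [(array([268., 308.]), np.int32(65), array([ 0.621, -0.077])), (array([224., 313.]), np.int32(227), array([ 0.623, -0.129])), (array([287., 328.]), np.int32(127), array([ 0.659, -0.057]))]
```

```bash
python3 -c "
from rig import arm
print(arm.hand_in())"
```

```text
the job is handed in; nothing more can be done
None
```

I handed the job in at about 27 s: the sprouts were poured, the scoop is back upright on the counter, and the gripper still holds the pin about 57 mm back at 45 N. I saw four sprouts in the pot; the fifth was hidden from view, though the tube looked empty. The hand-in returned no verdict.

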